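Mesh the four-toothed drive hub into the creaser's gear unit

ROBOT

A 6-joint arm with a two-finger parallel gripper is mounted at the origin on a cart in front of the work surface, level with it; the furniture and walls round the work are solid. World frame = base frame: x ahead of the robot, y to its left, z up, the work surface at z = 0. Lengths are in mm, angles in degrees, forces in N, time in s.
With the tool pointing down it reaches from about 300 to 850 mm from the base axis. Payload 4.2 kg.
Tool frame: the origin (TCP) lies at the very end of the fingers, on their centre line; the grasp point (between the pads) lies 19 mm behind it (hold_point_z is the z of the grasp point in the tool frame, in mm); z points along the fingers, y is the direction in which the jaws open and shut (so a half turn about z gives the same grasp; the last joint's range is limited). The gripper opens to 91 mm and grips with 3 to 60 N. Pads are 32 mm wide; open, the fingers measure 118 mm over their backs; the gripper's body (76 mm by 178 mm) begins 60 mm behind the grasp point.
Start: joints at [-71.963, 18.312, 89.639, -0, 72.044, -1.146], TCP at [188.937, -543.089, 213.976] pointing down, gripper open.
Joint ranges: [-177.97, 177.97], [-48.28, 115.42], [12.27, 149.76], [-77.06, 257.06], [2.81, 150.46], [-146.56, 146.56]. Speed limits (degrees/s): [147.25, 147.25, 180, 180, 180, 180].

INTERFACE

Orientations are given as [roll, pitch, yaw] about the fixed x, y, z axes, in that order (R = Rz(yaw) Ry(pitch) Rx(roll)).
In Python, from workcell import state, grab_frame, job_done, hold_point_z gives the robot as it stands. The module is installed in compiled form; this text tells all that it offers.
- The arm moves only by the shell command python3 -m creep 'ROWS' [FORCE]. ROWS is JSON, a list of rows, each a list of 7 numbers: the closure, from 0 (fully open) to 1 (shut), then the shift along the tool's x, y, z in mm, then the turn, a rotation vector about the tool's x, y, z in degrees. A call has 1 to 5 rows; each row shifts and turns the commanded pose from where the row before left it, along the tool's axes as they then stand; what a row does not reach is not made up. A row lasts 1/8 s, in which the tool goes at most 62.5 mm and 10.7 degrees, less where a joint would pass 70% of its speed; a pose out of reach is approached as far as the arm can. A call is refused whole if a number of a shift passes 62.5 or a number of a turn 10.7, either way. A call with a gripper value outside its range is refused whole. The fingers move at their own pace and stop on an object; FORCE is the grip in N (left out, the last holds). Time passes only in rows, so rows that do not move let the fingers close. It gives the time, the measured TCP pose, the force and the opening at its end, in the units of the state.
- state(): the state, without advancing time (a new reading comes with each control period).
- grab_frame(name): name is "side" or "top"; returns a dict with "frame" (384x512x3 uint8, red, green, blue), "fx", "fy", "cx", "cy" (pixels), "view" (4x4, takes a point from world to camera coordinates). Camera axes: x right, y down, z forward; pixel columns grow to the right and rows downward; lengths in mm; the calibration is good to about 2 mm. A picture is of the moment at which its call begins. There is no depth.
- job_done(): hands the job in, once; it reports no verdict.
The state is a dict: "time_s": time; "qpos": joint angles; "qvel": joint speeds; "effort": joint torques, N m; "ee_pos": TCP position; "ee_rot": TCP orientation; "force": force on the tool from outside, world axes, zero at the start; "torque": the same for the moment, N m; "gripper_width": finger opening in mm.
Only numpy, scipy, OpenCV 4.12 (cv2) and the standard library are available. Lean on these libraries where they do the work, as an engineer would, in place of code of your own. Each camera call takes 0.05 s, during which the arm holds its last target.

TASK

Fit the four-toothed steel drive hub into the socket of the green gear unit: turn it until its teeth drop into the gaps between the socket's teeth, then push it fully home, flush with the socket's rim, and let go. Leave the three-toothed hub where it stands.

Things in the scene. Friction and masses are not known exactly. Their poses are not given: they have to be found in the camera images.
- hub4_grip (a point): Loose steel drive hub with FOUR teeth, upright on the table, 0.14 kg. Below: toothed wheel 16 mm thick, core 40 mm across, teeth 12 mm wide at right angles, 72 mm over opposite tips. Above: round shank 28 mm across to grip, from 16 to 72 mm above the underside. The point is on the axis, 44 mm above the underside. z up the axis; teeth along +x, +y, -x, -y.
- hub3_grip (a point): The wrong hub: same steel, heights and shank, but THREE teeth 120 degrees apart (the first along +x). The point lies on its axis, 44 mm above its underside. It does not fit the socket and is to be left alone.
- socket (a point): Centre of the socket's mouth, level with the rim of the fixed green gear unit (round, 112 mm across), 40 mm above the table. Opens upward, 88 mm inside; four inner teeth 18 mm wide reach inward to 28 mm from the axis, tops level with the rim. z up; the gaps for the hub's teeth lie along +x, +y, -x, -y, the inner teeth at 45 degrees. Play when meshed: 7 mm or 15 degrees.
- floor_plate (a joint): Floor plate in the socket, 52 mm across, slides down under the hub. 0: up, its top 6 mm below the rim; 0.010 m: fully down, 16 mm below the rim, the hub's toothed wheel flush with the rim and its grip point 28 mm above it. Stiff: the hub's weight does not move it, a push of about 12 N does; it stays where it is left.

How it is judged (in metres and radians):
At the end, for the whole second after the job is handed in: The four-toothed hub stands meshed in the socket: its axis within 12 mm of the socket's, upright within 7 degrees, its toothed wheel flush with the rim (not more than 4 mm proud), the floor plate pressed down at least 7 of its 10 mm, the hub at rest (value of joint floor_plate above 0.007 m and z of hub4_grip in the frame of socket below 0.032 m and horizontal distance between hub4_grip and socket below 0.012 m and angle between hub4_grip's own z axis and vertical below 0.12 rad and linear speed of hub4 below 0.02 m/s); the robot touches nothing.
It fails at once if the three-toothed hub is moved from its place (more than 30 mm) (distance of hub3_grip from where it was at the start of the episode above 0.03 m).
It also fails if it takes over 40 s, if anything falls off the work surface, if the arm or the gripper's body presses on something with over 40 N, if the wrist force passes 120 N, or if a joint passes its speed limit or range.

## Working session

There is one attempt and no reset: what is moved stays moved. The work goes in short steps, Python scripts to look and compute and a shell command to move; the robot and the scene stay as the last step left them, time stands still between calls to the robot, and variables do not carry over. Pictures are saved under pics/ and viewed, and the job is handed in when it is done.

```bash
mkdir -p pics; python3 - <<'E'
from workcell import *
import cv2,numpy as np
s=state();print(s, hold_point_z if not callable(hold_point_z) else hold_point_z())
for n in("side","top"):
    f=grab_frame(n);cv2.imwrite(f"pics/{n}0.png",f["frame"][:,:,::-1]);print(n,f["fx"],f["fy"],f["cx"],f["cy"],np.round(f["view"],4).tolist())
E
```

```text
{'time_s': 0.0, 'qpos': array([-7.19637046e+01,  1.83514327e+01,  8.97080656e+01,  1.50555490e-03,
        7.20437299e+01, -1.14654951e+00]), 'qvel': array([ 0.09340995,  0.06851656, -0.01163804,  0.04102743, -0.00330255,
        0.02713753]), 'effort': array([-3.09827839e-03, -4.12471676e+01, -2.31978303e+01,  7.25583080e-02,
        4.56156337e-02, -1.40120565e-04]), 'ee_pos': array([ 188.77733258, -542.5775351 ,  213.1111329 ]), 'ee_rot': array([-1.79896821e+02, -3.49666427e-03,  1.91823763e+01]), 'force': array([-0.65645648,  0.21081745, -0.30438984]), 'torque': array([-0.00648929,  0.02945383, -0.0214656 ]), 'gripper_width': 91.26000835666215} -18.8
side 354.14775517744044 354.14775517744044 258.6421080352182 190.67357120895971 [[-0.971, -0.2387, 0.0115, 502.0224], [-0.1688, 0.6511, -0.74, 151.2723], [0.1691, -0.7205, -0.6725, 758.3043], [0.0, 0.0, 0.0, 1.0]]
top 430.07144000178414 430.07144000178414 258.9925859499241 188.65988616957753 [[0.0263, -0.9996, 0.0094, -32.9844], [-0.9809, -0.0276, -0.1925, 520.5653], [0.1927, -0.0042, -0.9812, 936.4864], [0.0, 0.0, 0.0, 1.0]]
```

View pics/side0.png

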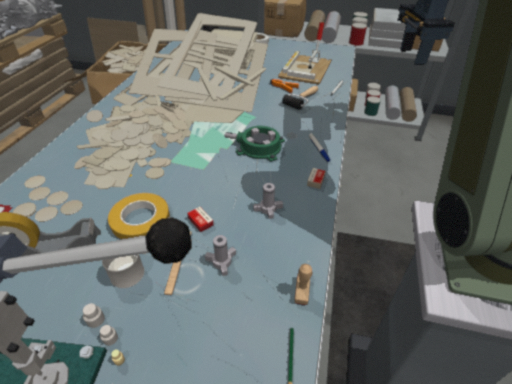

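View pics/top0.png

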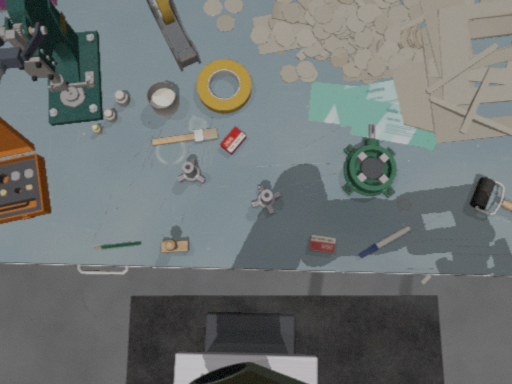

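```bash
python3 - <<'E'
import cv2,numpy as np
a=cv2.imread('pics/top0.png');b=cv2.imread('pics/side0.png')
def c(i,x,y,w=25,s=8,h=None):
    return cv2.resize(i[y-w:y+w,x-w:x+w],(400,400) ,interpolation=cv2.INTER_CUBIC)
cv2.imwrite('pics/z1.png',np.hstack([c(a,191,172),c(a,265,198)]))
cv2.imwrite('pics/z2.png',np.hstack([c(a,370,168,40),c(b,262,143,40)]))
cv2.imwrite('pics/z3.png',np.hstack([c(b,221,254),c(b,268,200)]))
E
```

```text
(no output)
```

View pics/z1.png

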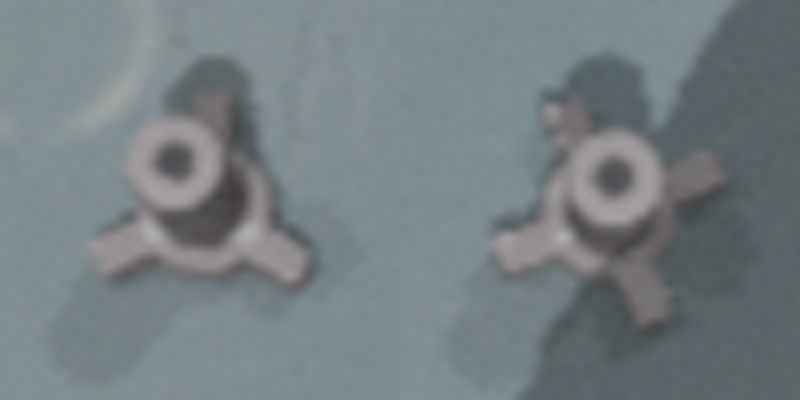

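View pics/z2.png

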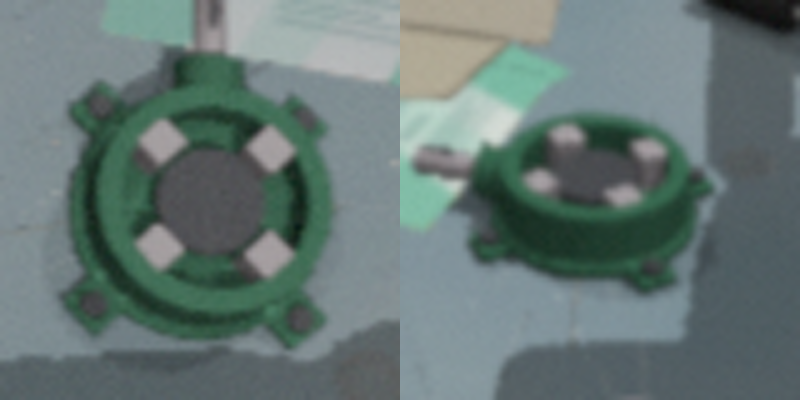

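View pics/z3.png

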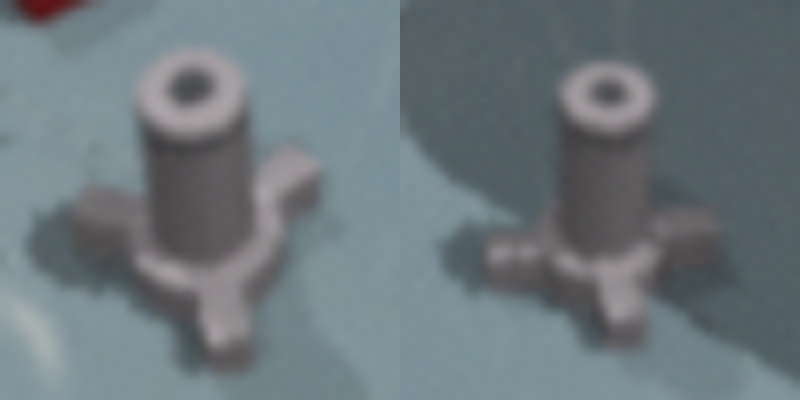

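```bash
cat > h.py <<'E'
import numpy as np
from scipy.optimize import least_squares
V={'side':(354.1478,258.642,190.674,np.array([[-0.971,-0.2387,0.0115,502.0224],[-0.1688,0.6511,-0.74,151.2723],[0.1691,-0.7205,-0.6725,758.3043]])),
'top':(430.0714,258.9926,188.6599,np.array([[0.0263,-0.9996,0.0094,-32.9844],[-0.9809,-0.0276,-0.1925,520.5653],[0.1927,-0.0042,-0.9812,936.4864]]))}
def proj(n,p):
    f,cx,cy,M=V[n]; q=M[:,:3]@p+M[:,3]; return np.array([f*q[0]/q[2]+cx,f*q[1]/q[2]+cy])
def pt(x,y,yaw,r,a,z):
    t=yaw+np.radians(a); return np.array([x+r*np.cos(t),y+r*np.sin(t),z])
def ray(n,u,v,z):
    f,cx,cy,M=V[n]; d=M[:,:3].T@np.array([(u-cx)/f,(v-cy)/f,1]); o=-M[:,:3].T@M[:,3]
    return o+d*(z-o[2])/d[2]
def un(x,y,s,u0,v0): return (u0+(x+.5)/s-.5,v0+(y+.5)/s-.5)
def fit(obs,x0):
    r=least_squares(lambda p:np.concatenate([proj(n,pt(p[0],p[1],p[2],rr,a,z))-np.array(uv) for n,uv,rr,a,z in obs]),x0)
    print(r.x[:2],np.degrees(r.x[2]),np.round(r.fun.reshape(-1,2),1).tolist()); return r.x
E
python3 - <<'E'
from h import *
t=lambda x,y:un(x-400,y,8,240,173)
s=lambda x,y:un(x-400,y,8,243,175)
print(ray('top',*t(614,178),72),ray('side',*s(607,97),72))
# tip top edge center
for o,n,f in(( [(505,250),(650,315),(715,170),(558,115)],'top',t),):
    c=ray('top',*t(614,178),72)
    for p in o:
        w=ray(n,*f(*p),16);d=w-c;print(w,np.hypot(*d[:2]),np.degrees(np.arctan2(d[1],d[0])))
for p in((497,245),(625,320),(710,225)):
    w=ray('side',*s(*p),16);d=w-ray('side',*s(607,97),72);print('s',w,np.hypot(*d[:2]),np.degrees(np.arctan2(d[1],d[0])))
g=lambda x,y:un(x,y,5,330,128); h=lambda x,y:un(x-400,y,5,222,103)
for n,f,P in(('top',g,[(162,142),(271,148),(268,255),(159,247)]),('side',h,[(568,137),(649,150),(623,195),(540,182)])):
    W=np.array([ray(n,*f(*p),40) for p in P]);c=W.mean(0);print(n,c)
    for w in W:
        d=w-c;print(np.hypot(*d[:2]),np.degrees(np.arctan2(d[1],d[0])))
E
```

```text
[503.51774586 -35.47921811  72.        ] [502.91630893 -34.28087922  72.        ]
[491.22302675  -5.04143644  16.        ] 32.82710268802595 111.99523747494426
[473.0648234  -48.23955027  16.        ] 33.01827619926454 -157.26542348202096
[516.96383297 -66.6105821   16.        ] 33.911046615222084 -66.6397846227433
[532.28570992 -19.61662442  16.        ] 32.851447979205396 28.872247824168365
s [532.48428844 -22.3536969   16.        ] 31.882959250998653 21.968247279660485
s [488.40632802  -1.40707699  16.        ] 35.933639102970574 113.81591147661733
s [471.93461686 -46.92144432  16.        ] 33.46115851281508 -157.80448540910882
top [ 582.38686239 -284.38459059   40.        ]
35.965978793028306 42.762507970889224
36.845143223947645 -47.352282622463136
36.13672212282403 -138.05057758553983
36.33306832428198 132.38257947958846
side [ 580.97648896 -282.50225137   40.        ]
34.244274644344614 -48.336197709967465
36.22026720344635 -138.07304480673784
33.7847513896292 131.76950579967846
36.28761263723406 42.65216300899921
```

```bash
python3 -m creep '[[0,46,-38,0,0,0,0],[0,46,-38,0,0,0,0],[0,46,-38,0,0,0,0],[0,46,-38,0,0,0,0],[0,46,-38,0,0,0,0]]' 20; python3 -m creep '[[0,46,-38,0,0,0,0],[0,46,-38,0,0,0,0],[0,46,-38,0,0,0,0],[0,46,-38,0,0,0,0],[0,40,-28,0,0,0,0]]'; python3 -m creep '[[0,0,0,0,0,0,0],[0,0,0,0,0,0,0]]'
```

```text
time_s: 0.72
ee_pos: [344.3, -286.2, 213.8]
ee_rot: [-180.0, -0.0, 19.2]
force: [1.4, -0.3, 0.9]
gripper_width: 91.6
time_s: 1.35
ee_pos: [496.7, -42.3, 213.7]
ee_rot: [-180.0, 0.0, 19.3]
force: [0.0, -1.0, -0.7]
gripper_width: 91.2
time_s: 1.6
ee_pos: [495.5, -44.7, 213.5]
ee_rot: [-180.0, 0.1, 19.2]
force: [-0.2, 0.1, 0.1]
gripper_width: 91.1
```

```bash
python3 -m creep '[[0,10.5,-6.6,0,0,0,0],[0,0,0,40,0,0,0],[0,0,0,40,0,0,0],[0,0,0,0,0,0,0],[0,0,0,0,0,0,0]]'; python3 - <<'E'
from workcell import *
import cv2,numpy as np
for n in("side","top"):
    f=grab_frame(n)["frame"][:,:,::-1]
    c=f[140:260,190:350]
    cv2.imwrite(f"pics/{n}1.png",cv2.resize(c,(640,480),interpolation=cv2.INTER_CUBIC))
E
```

```text
time_s: 2.22
ee_pos: [505.0, -35.2, 135.3]
ee_rot: [179.9, -0.1, 19.1]
force: [0.2, 0.5, 0.3]
gripper_width: 91.5
```

View pics/side1.png

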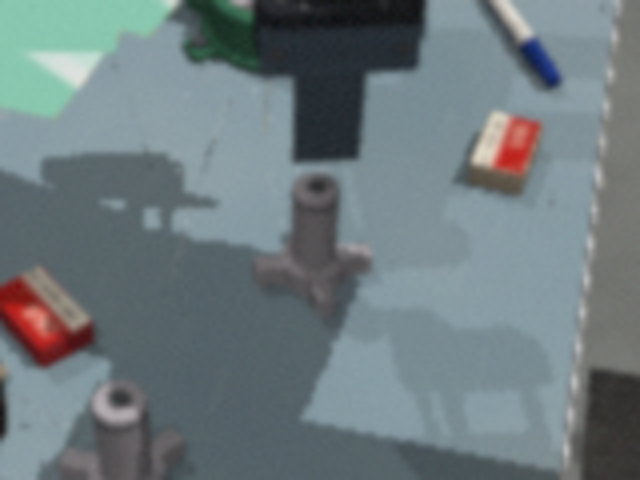

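View pics/top1.png

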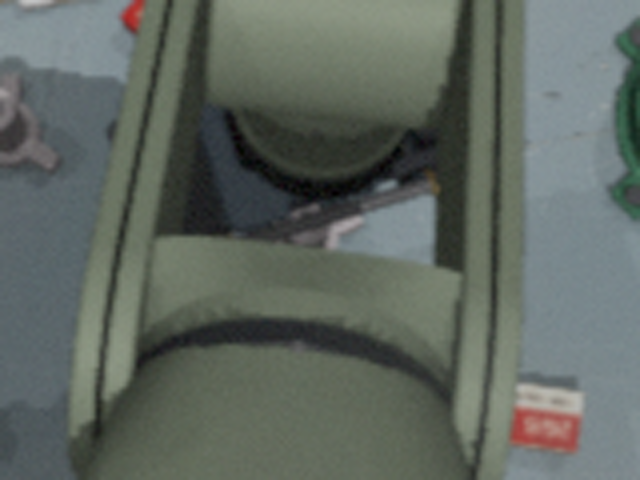

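The side view shows the hub standing centred (x≈317) under the near finger (x≈327). The top view is blocked by the arm. I'll descend and grip.

```bash
python3 -m creep '[[0,-1,0,36,0,0,0],[0,-1,0,36,0,0,0],[0,0,0,34,0,0,0],[0,0,0,0,0,0,0],[0,0,0,0,0,0,0]]' 25; python3 -m creep '[[1,0,0,0,0,0,0],[1,0,0,0,0,0,0],[1,0,0,0,0,0,0],[1,0,0,0,0,0,0],[1,0,0,0,0,0,0]]' 25
```

```text
time_s: 2.95
ee_pos: [503.6, -35.6, 29.7]
ee_rot: [179.9, -0.2, 19.2]
force: [0.1, -1.1, 0.3]
gripper_width: 90.8
time_s: 3.58
ee_pos: [502.0, -35.4, 27.9]
ee_rot: [180.0, 0.0, 19.2]
force: [-1.0, 0.3, -0.3]
gripper_width: 44.1
```

```bash
python3 -m creep '[[1,0,0,0,0,0,0],[1,0,0,0,0,0,0],[1,0,0,0,0,0,0],[1,0,0,0,0,0,0]]' 25; python3 -m creep '[[1,0,0,-50,0,0,0],[1,0,0,-50,0,0,0],[1,0,0,0,0,0,0],[1,0,0,0,0,0,0]]'
python3 - <<'E'
from workcell import *
import cv2,numpy as np
for n in("side",):
    f=grab_frame(n)["frame"][:,:,::-1]
    c=f[100:250,200:350]
    cv2.imwrite(f"pics/{n}2.png",cv2.resize(c,(600,600),interpolation=cv2.INTER_CUBIC))
E
```

```text
time_s: 4.08
ee_pos: [502.0, -35.5, 27.9]
ee_rot: [180.0, 0.0, 19.2]
force: [-0.1, -0.9, 0.1]
gripper_width: 27.9
time_s: 4.58
ee_pos: [501.0, -35.3, 127.1]
ee_rot: [-180.0, 0.1, 19.2]
force: [-0.1, 1.0, -1.9]
gripper_width: 28.0
```

View pics/side2.png

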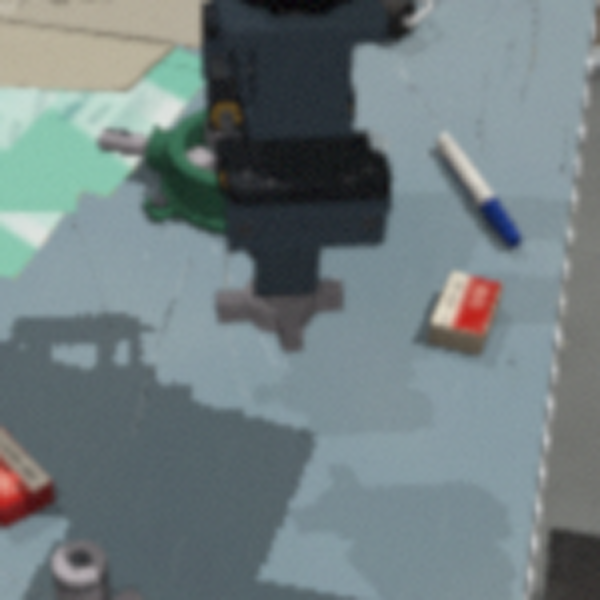

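```bash
python3 -m creep '[[1,-1.3,52,0,0,0,0],[1,-1.3,52,0,0,0,0],[1,-1.3,52,0,0,0,0],[1,-1.3,52,0,0,0,0],[1,-1.3,52,0,0,0,0]]'; python3 -m creep '[[1,0,0,0,0,0,8.5],[1,0,0,0,0,0,8.5],[1,0,0,0,0,0,8.4],[1,0,0,0,0,0,0],[1,0,0,0,0,0,0]]'
python3 - <<'E'
from workcell import *
import cv2,numpy as np
for n in("side","top"):
    f=grab_frame(n)["frame"][:,:,::-1]
    cv2.imwrite(f"pics/{n}3raw.png",f)
    x,y=(212,70) if n=="side" else (310,110)
    c=f[y:y+100,x:x+100]
    cv2.imwrite(f"pics/{n}3.png",cv2.resize(c,(600,600),interpolation=cv2.INTER_CUBIC))
E
```

```text
time_s: 5.25
ee_pos: [580.6, -284.2, 125.3]
ee_rot: [-179.8, 0.2, 19.2]
force: [0.9, 0.7, -1.8]
gripper_width: 27.6
time_s: 5.88
ee_pos: [580.8, -282.8, 126.7]
ee_rot: [-180.0, 0.1, -6.1]
force: [-0.8, -0.4, -1.2]
gripper_width: 27.4
```

View pics/side3.png

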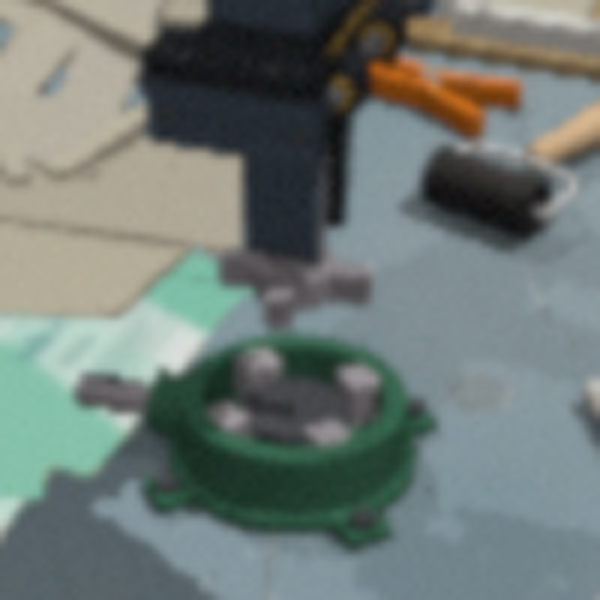

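View pics/top3.png

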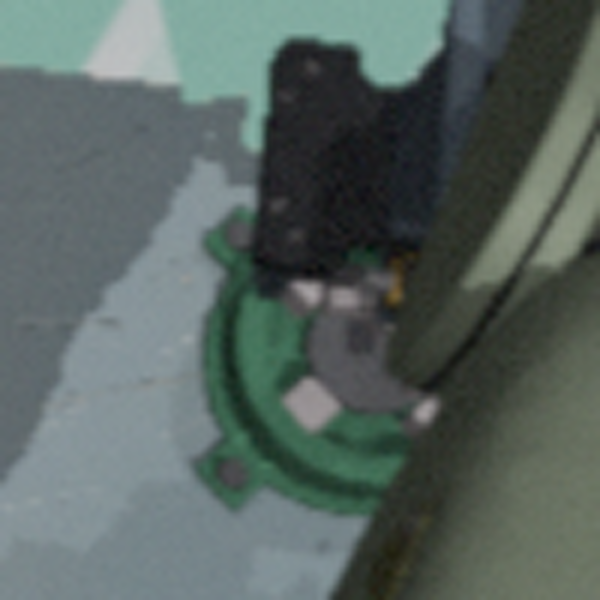

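```bash
python3 - <<'E'
from h import *
for yaw in(-8,-2.5,3):
  print(yaw)
  for a in(0,90,180):
    for z in(98.8,114.8):
      u=proj('side',pt(581.8,-283,np.radians(yaw),36,a,z));print(a,z,((u-np.array([212,70])+.5)*6-.5).round())
import cv2
im=cv2.imread('pics/side3.png')
for a in(0,90,180):
  for w in(-6,6):
    pts=[]
    for z in(98.8,114.8):
      t=np.radians(-2.5+a); p=np.array([581.8+36*np.cos(t)-w*np.sin(t),-283+36*np.sin(t)+w*np.cos(t),z])
      pts.append(tuple(int(k) for k in ((proj('side',p)-np.array([212,70])+.5)*6-.5)))
    cv2.line(im,pts[0],pts[1],(0,0,255),1)
for a in (45,135,225,315):
  p=pt(581.8,-283.5,np.radians(-2.5),36,a,40); cv2.circle(im,tuple(int(k) for k in ((proj('side',p)-np.array([212,70])+.5)*6-.5)),3,(0,0,255),-1)
cv2.imwrite('pics/ov3.png',im[150:500,50:500].repeat(1,0))
E
```

```text
-8
0 98.8 [224. 274.]
0 114.8 [224. 244.]
90 98.8 [266. 328.]
90 114.8 [266. 297.]
180 98.8 [367. 306.]
180 114.8 [368. 275.]
-2.5
0 98.8 [221. 278.]
0 114.8 [221. 248.]
90 98.8 [273. 329.]
90 114.8 [273. 298.]
180 98.8 [369. 302.]
180 114.8 [371. 271.]
3
0 98.8 [219. 282.]
0 114.8 [219. 251.]
90 98.8 [280. 330.]
90 114.8 [281. 299.]
180 98.8 [371. 298.]
180 114.8 [372. 268.]
```

View pics/ov3.png

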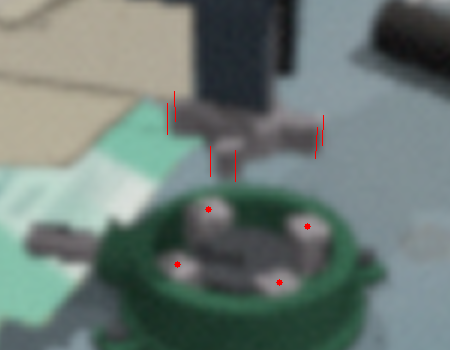

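```bash
python3 -m creep '[[1,0,0,25,0,0,0],[1,0,0,25,0,0,0],[1,0,0,0,0,0,0],[1,0,0,0,0,0,0]]'; 
python3 - <<'E'
from workcell import *
from h import *
import cv2
e=state()['ee_pos'];print(e)
for n in("side","top"):
    f=grab_frame(n)["frame"][:,:,::-1]
    x,y=(227,95) if n=="side" else (325,125)
    im=cv2.resize(f[y:y+75,x:x+75],(600,600),interpolation=cv2.INTER_CUBIC)
    Z=lambda p:tuple(int(k) for k in ((proj(n,p)-np.array([x,y])+.5)*8-.5))
    o=im.copy()
    for a in(0,90,180,270):
      for w in(-6,6):
        t=np.radians(-2.5+a); q=[np.array([e[0]+1+36*np.cos(t)-w*np.sin(t),e[1]+36*np.sin(t)+w*np.cos(t),z]) for z in(e[2]-28,e[2]-12)]
        cv2.line(o,Z(q[0]),Z(q[1]),(0,0,255),1)
      cv2.circle(o,Z(pt(581.8,-283.5,np.radians(-2.5),36,a+45,40)),3,(0,255,255),-1)
    cv2.imwrite(f"pics/{n}4.png",np.hstack([im,o])[:, :][::1] if 0 else cv2.resize(np.hstack([im,o]),(800,400)))
E
```

```text
time_s: 6.48
ee_pos: [582.0, -283.4, 78.9]
ee_rot: [180.0, -0.1, -6.2]
force: [0.5, 0.1, -1.0]
gripper_width: 27.4
[ 581.97113742 -283.39348763   78.88122405]
```

View pics/side4.png

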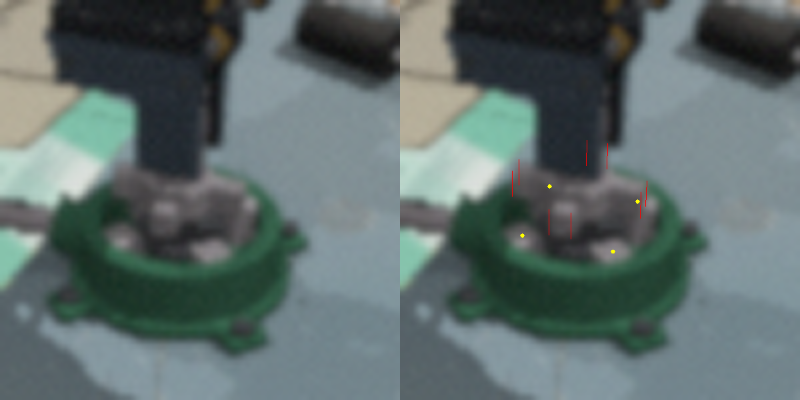

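View pics/top4.png

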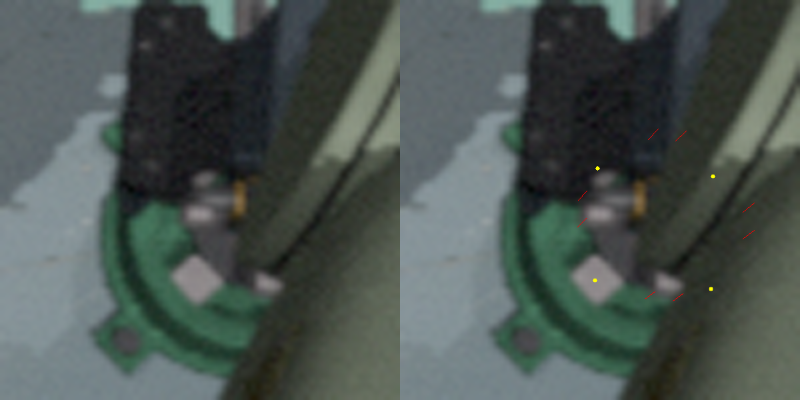

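Both views show the hub's teeth lined up with the gaps: the front tooth lies midway between the near inner teeth, and the −x tooth is in its gap. I'll lower it in small steps, watching the force.

```bash
python3 -m creep '[[1,0,0,6,0,0,0],[1,0,0,5,0,0,0],[1,0,0,4,0,0,0],[1,0,0,0,0,0,0],[1,0,0,0,0,0,0]]' 40; python3 -m creep '[[1,0,0,2,0,0,0],[1,0,0,2,0,0,0],[1,0,0,0,0,0,0],[1,0,0,0,0,0,0]]'
```

```text
time_s: 7.2
ee_pos: [581.4, -283.2, 63.0]
ee_rot: [180.0, -0.0, -6.2]
force: [0.1, -0.5, -1.9]
gripper_width: 27.3
time_s: 7.7
ee_pos: [581.6, -283.2, 60.3]
ee_rot: [180.0, -0.1, -6.2]
force: [-1.1, 1.2, 5.5]
gripper_width: 27.0
```

```bash
python3 -m creep '[[1,0,0,2,0,0,0],[1,0,0,2,0,0,0],[1,0,0,0,0,0,0],[1,0,0,0,0,0,0]]'; python3 -m creep '[[1,0,0,2,0,0,0],[1,0,0,1,0,0,0],[1,0,0,0,0,0,0],[1,0,0,0,0,0,0]]'
```

```text
time_s: 8.2
ee_pos: [581.6, -283.3, 56.9]
ee_rot: [180.0, -0.1, -6.2]
force: [-2.7, 1.0, 8.4]
gripper_width: 27.3
time_s: 8.7
ee_pos: [581.6, -283.3, 54.0]
ee_rot: [180.0, -0.1, -6.2]
force: [-3.4, 1.4, 9.1]
gripper_width: 27.3
```

```bash
python3 -c "
from workcell import *
import cv2
f=grab_frame('side')['frame'][:,:,::-1]
cv2.imwrite('pics/side5.png',cv2.resize(f[95:170,227:302],(600,600),interpolation=cv2.INTER_CUBIC))"
```

```text
(no output)
```

View pics/side5.png

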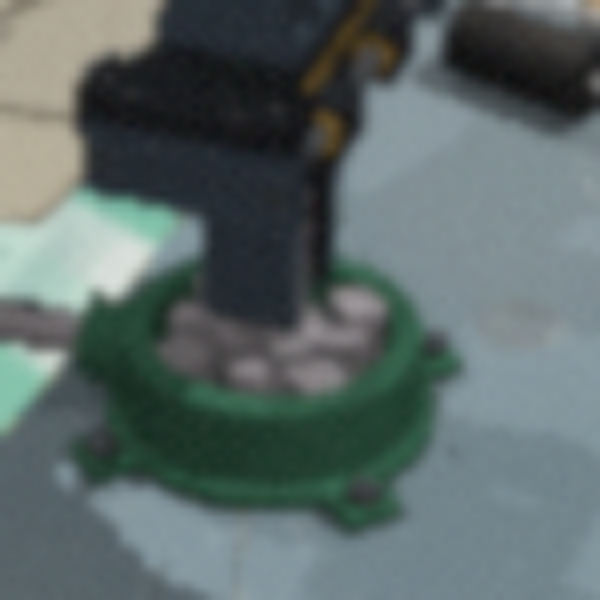

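```bash
python3 -m creep '[[1,0,0,1,0,0,0],[1,0,0,1,0,0,0],[1,0,0,0,0,0,0],[1,0,0,0,0,0,0]]' 50; python3 -m creep '[[1,0,0,1,0,0,0],[1,0,0,0,0,0,0],[1,0,0,0,0,0,0]]'
```

```text
time_s: 9.25
ee_pos: [581.6, -283.3, 52.0]
ee_rot: [180.0, -0.1, -6.2]
force: [-3.3, 1.9, 8.9]
gripper_width: 27.3
time_s: 9.62
ee_pos: [581.7, -283.3, 51.8]
ee_rot: [180.0, -0.1, -6.2]
force: [-2.9, 1.5, 13.3]
gripper_width: 26.9
```

```bash
python3 -m creep '[[1,0,0,1,0,0,0],[1,0,0,0,0,0,0],[1,0,0,0,0,0,0]]'; python3 -m creep '[[1,0,0,-1,0,0,0],[0.7,0,0,0,0,0,0],[0,0,0,0,0,0,0],[0,0,0,0,0,0,0],[0,0,0,0,0,0,0]]';  python3 -m creep '[[0,0,0,0,0,0,0],[0,0,0,0,0,0,0],[0,0,0,0,0,0,0]]'
```

```text
time_s: 10.0
ee_pos: [581.8, -283.3, 51.8]
ee_rot: [179.9, -0.1, -6.2]
force: [-5.4, 3.3, 17.5]
gripper_width: 27.3
time_s: 10.62
ee_pos: [581.2, -283.1, 48.6]
ee_rot: [-180.0, 0.0, -6.2]
force: [-0.0, 0.2, 0.3]
gripper_width: 54.3
time_s: 11.0
ee_pos: [581.3, -283.2, 48.9]
ee_rot: [180.0, 0.0, -6.2]
force: [0.3, 0.5, -0.7]
gripper_width: 84.3
```

```bash
python3 -m creep '[[0,0,0,-30,0,0,0],[0,0,0,-40,0,0,0],[0,0,0,-50,0,0,0],[0,0,0,-50,0,0,0],[0,0,0,0,0,0,0]]'; python3 -m creep '[[0,-30,40,0,0,0,0],[0,-40,40,0,0,0,0],[0,-40,40,0,0,0,0],[0,-40,40,0,0,0,0],[0,-40,40,0,0,0,0]]'; python3 -m creep '[[0,0,0,0,0,0,0],[0,0,0,0,0,0,0]]'
python3 - <<'E'
from workcell import *
from h import *
import cv2
for n in("side","top"):
    f=grab_frame(n)["frame"][:,:,::-1]
    cv2.imwrite(f'pics/{n}6raw.png',f)
    x,y=(227,95) if n=="side" else (332,130)
    im=cv2.resize(f[y:y+75,x:x+75],(600,600),interpolation=cv2.INTER_CUBIC)
    cv2.imwrite(f"pics/{n}6.png",im)
E
```

```text
time_s: 11.62
ee_pos: [583.5, -284.2, 224.3]
ee_rot: [179.8, -0.6, -6.2]
force: [-0.1, -0.1, -0.1]
gripper_width: 91.3
time_s: 12.25
ee_pos: [368.9, -461.9, 217.8]
ee_rot: [-179.9, 0.1, -6.2]
force: [0.7, -0.9, -1.1]
gripper_width: 90.9
time_s: 12.5
ee_pos: [370.7, -460.9, 218.2]
ee_rot: [-179.9, 0.0, -6.3]
force: [0.1, 0.7, 0.4]
gripper_width: 90.9
```

View pics/side6.png

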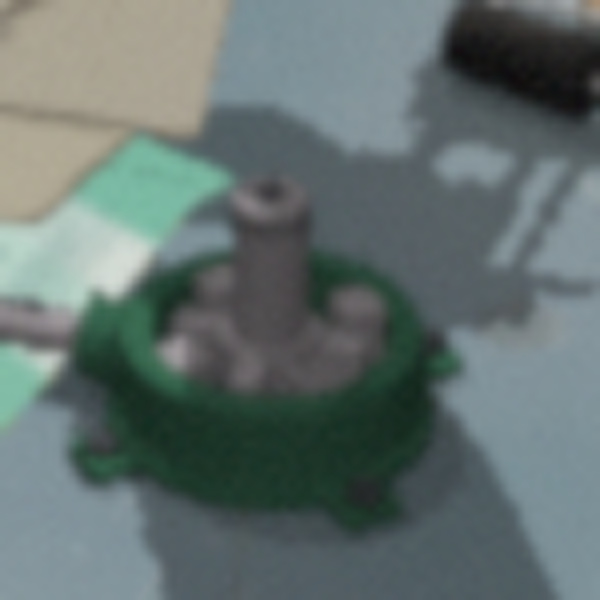

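View pics/top6.png

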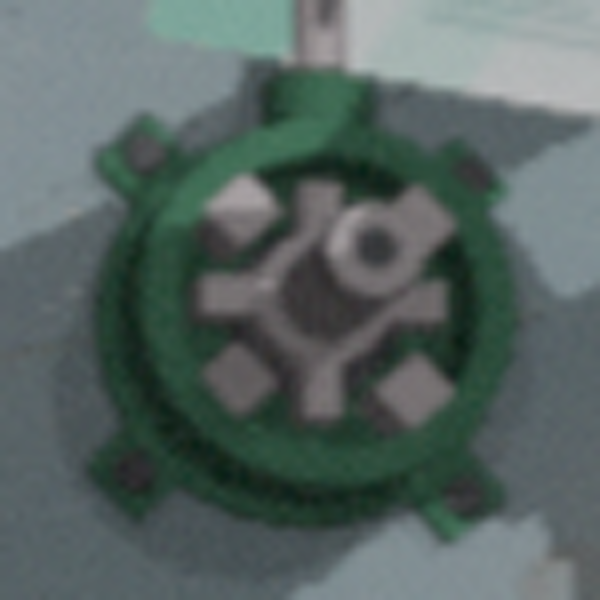

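View pics/side6raw.png

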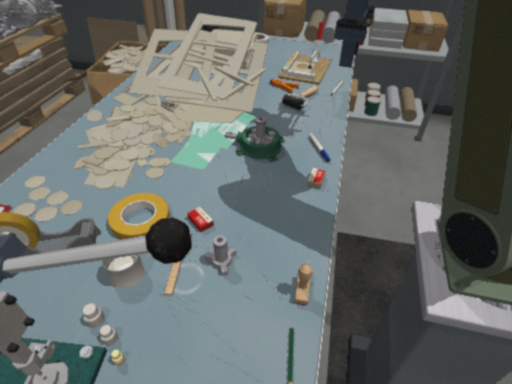

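The hub is meshed in the socket, with its teeth in the gaps. hub3 hasn't moved in the side view, at (221,254). Next I'll triangulate the shank top, which should be 96 mm high.

```bash
python3 - <<'E'
from h import *
a=un(377,247,8,332,130);b=un(271,189,8,227,95)
r=least_squares(lambda p:np.r_[proj('top',p)-a,proj('side',p)-b],[580,-283,90]);print(r.x,r.fun)
for z in(86,96,106):print(z,ray('top',*a,z)[:2],ray('side',*b,z)[:2])
# wheel center from tooth tips in top, z=40
T=[un(320,190,8,332,130),un(205,295,8,332,130),un(320,410,8,332,130),un(440,300,8,332,130)]
W=np.array([ray('top',*t,40) for t in T]);print(W,W.mean(0))
S=[un(x,y,8,332,130) for x,y in((242,212),(417,220),(415,390),(240,380))]
print(np.mean([ray('top',*t,40) for t in S],0))
E
```

```text
[ 582.84355938 -282.24460374   98.28855683] [ 0.00678724  0.13420398 -0.16269702 -0.04960919]
86 [ 586.5081261  -285.80605242] [ 586.98577283 -302.29226429]
96 [ 583.77104396 -282.90123256] [ 583.17128729 -285.88132105]
106 [ 581.03396183 -279.99641269] [ 579.35680176 -269.47037782]
[[ 616.02874745 -282.75554732   40.        ]
 [ 583.06705199 -248.12858619   40.        ]
 [ 549.44167361 -281.14423586   40.        ]
 [ 583.53625762 -317.28265363   40.        ]] [ 583.01843267 -282.32775575   40.        ]
[ 582.56902668 -284.44754104   40.        ]
```

The image height reads 98 mm, ±2 or so, against 96 mm nominal. I'll check it mechanically by touching the shank top with closed fingers, which will also push it home if it isn't already.

```bash
python3 -m creep '[[1,40,-40,0,0,0,0],[1,40,-40,0,0,0,0],[1,40,-40,0,0,0,0],[1,40,-40,0,0,0,0],[1,30,-40,0,0,0,0]]' 20; python3 -m creep '[[1,0,0,30,0,0,0],[1,0,0,30,0,0,0],[1,0,0,30,0,0,0],[1,0,0,0,0,0,0],[1,0,0,0,0,0,0]]'
```

```text
time_s: 13.22
ee_pos: [583.8, -280.1, 218.6]
ee_rot: [-180.0, -0.0, -6.1]
force: [-0.4, -0.2, -0.2]
gripper_width: 44.1
time_s: 13.85
ee_pos: [582.5, -282.7, 130.1]
ee_rot: [180.0, -0.1, -6.1]
force: [-0.5, 0.0, -0.2]
gripper_width: 0.6
```

```bash
python3 -m creep '[[1,0,0,13,0,0,0],[1,0,0,10,0,0,0],[1,0,0,6,0,0,0],[1,0,0,0,0,0,0],[1,0,0,0,0,0,0]]'; python3 -m creep '[[1,0,0,2,0,0,0],[1,0,0,0,0,0,0],[1,0,0,0,0,0,0]]';python3 -m creep '[[1,0,0,2,0,0,0],[1,0,0,0,0,0,0],[1,0,0,0,0,0,0]]'
```

```text
time_s: 14.48
ee_pos: [581.5, -283.3, 100.2]
ee_rot: [180.0, -0.0, -6.2]
force: [0.3, -0.2, -0.0]
gripper_width: 0.5
time_s: 14.85
ee_pos: [581.4, -283.1, 98.1]
ee_rot: [180.0, -0.0, -6.2]
force: [-0.4, -0.4, 0.0]
gripper_width: 0.8
time_s: 15.22
ee_pos: [581.5, -283.2, 96.3]
ee_rot: [180.0, -0.0, -6.2]
force: [-0.3, 0.4, 2.5]
gripper_width: 0.5
```

Contact comes at 96.3 mm with no resistance above that, so the hub is fully home. I'll retreat and hand in.

```bash
python3 -m creep '[[1,0,0,-30,0,0,0],[1,0,0,-50,0,0,0],[1,0,0,-40,0,0,0],[1,-40,40,0,0,0,0],[1,-40,40,0,0,0,0]]'; python3 -m creep '[[1,-40,40,0,0,0,0],[1,-40,40,0,0,0,0],[1,-20,30,0,0,0,0],[1,0,0,0,0,0,0],[1,0,0,0,0,0,0]]'
python3 - <<'E'
from workcell import *
import cv2,numpy as np
f=grab_frame("top")["frame"][:,:,::-1]
cv2.imwrite('pics/top7.png',np.hstack([cv2.resize(f[130:205,332:407],(400,400)),cv2.resize(f[134:209,154:229],(400,400))]))
E
```

```text
time_s: 15.85
ee_pos: [492.4, -354.4, 216.2]
ee_rot: [180.0, -0.0, -6.1]
force: [-0.6, 0.2, -0.1]
gripper_width: 0.5
time_s: 16.48
ee_pos: [382.0, -452.0, 215.7]
ee_rot: [-179.9, 0.0, -6.2]
force: [-0.2, 0.7, 0.2]
gripper_width: 0.4
```

View pics/top7.png

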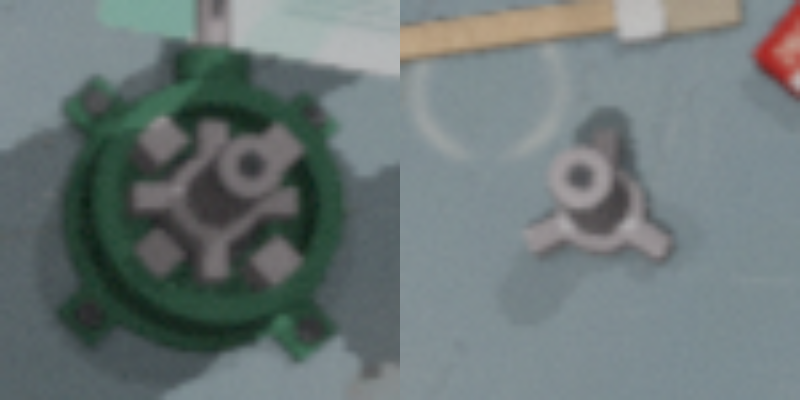

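The left half shows the hub upright and meshed in the socket. The right half shows hub3 in its original place, with its shank top near pixel (187,167).

```bash
python3 -c "
from workcell import *
print(job_done())"
```

```text
the job is handed in; nothing more can be done
None
```

The four-toothed hub is in the green gear unit's socket, meshed and pushed home, and I handed the job in at about 16.5 s of the 40 s. `job_done()` gave no verdict.

I gripped the hub by its shank, turned it about 25° to line its teeth up with the gaps, and lowered it in. I pressed until the tool stopped moving while the force rose from 9 to 17.5 N. Then I let go and moved the arm clear.

**Last checks**
- **Height:** touching the shank top with closed fingers gave first contact at 96.3 mm, against 96 mm for a flush fit. The camera estimate disagreed slightly at 98.3 mm, but that is within its error, so I relied on the touch.
- **Position:** in the top view the hub's axis is about 2 mm from the socket's (limit 12 mm). It looks upright, with all four teeth in the gaps.
- **Three-toothed hub:** it stands where it was.
- **Force readings:** nothing came near the limits, and the tool read no contact force at the end.

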